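# Fold the ratchet recipe stand flat

## Robot

A 6-joint arm with a two-finger parallel gripper is mounted at the origin on the work surface. World frame = base frame: x ahead of the robot, y to its left, z up, the work surface at z = 0. Lengths are in m, angles in rad, forces in N, time in s.
With the tool pointing down it reaches from about 0.25 to 0.725 m from the base axis. Payload 4 kg.
Tool frame: the origin (TCP) lies midway between the tips of the shut fingers; the grasp point (between the pads) lies 19 mm behind it; z points along the fingers, y is the line along which they close (so a half turn about z gives the same grasp; the last joint's range is limited). The gripper opens to 85 mm and grips with 20 to 120 N. Pads are 22 mm wide; open, the fingers measure 114 mm over their backs; the gripper's body (76 mm by 85 mm) begins 54 mm behind the grasp point. The pads swing forward as they close: fully open they stand 13 mm farther back than shut.
Start: joints at [1.185, 0.241, 0.005, 1.335, 0, 1.571], TCP at [0.188, 0.463, 0.231] pointing down, gripper open.
Joint ranges: [-2.72, 2.72], [-1.05, 1.87], [-1.09, 1.28], [-1.99, 2.15], [-1.42, 1.44], [-3.14, 3.14]. Speed limits (rad/s): [2.79, 2.79, 3.14, 3.14, 3.14, 3.14].

## Interface

Orientations are given as a unit quaternion [x, y, z, w].
In Python, from workcell import get_obs, imaging, workorder gives the robot as it stands.
- The arm moves only by the tool move_tool, called after "Emit:" as name([rows], argument=value, ...), one row to a line, values as JSON. Schema: {"type":"object","properties":{"deltas":{"type":"array","items":{"type":"object","properties":{"ax":{"type":"number"},"ay":{"type":"number"},"az":{"type":"number"},"x":{"type":"number"},"y":{"type":"number"},"z":{"type":"number"},"aperture":{"type":"number"}},"additionalProperties":false,"required":["aperture"]},"minItems":1,"maxItems":10},"only":{"type":"string"},"quiet":{"type":"boolean"},"lines":{"type":"string"}},"required":["deltas"],"additionalProperties":false}. deltas is a list of rows, 1 to 10 of them, each an object with the fields ax, ay, az (a rotation vector in parts of the range, where 1.0 means 4 rad), x, y, z (the shift in shares of 60 cm (1.0 is 60 cm)), aperture (the finger opening in m); a field left out counts as zero (the opening has to be given); each row is the pose to reach, as a shift and turn from the pose commanded when the call began, along the tool's axes at that moment; what a row does not reach only later rows make up. A row lasts 1/8 s, in which the tool goes at most 0.0625 m and 0.188 rad, less where a joint would pass 70% of its speed; a pose out of reach is approached as far as the arm can. The fingers move at their own pace and stop on an object; the grip force is fixed at half the most. Time passes only in rows, so rows that do not move let the fingers close. The tool returns the time, the measured TCP pose, the force, the opening and the grip force at its end. only (a regular expression) keeps the lines of the reply that match it, lines (a string "A,B") keeps lines A to B, and quiet returns only ok. Shift and turn numbers lie between -1 and 1, and a call with a number outside is refused. Input that does not fit is refused with a message, and nothing moves.
- get_obs(): the state, without advancing time (a new reading comes with each control period).
- imaging.camera(name): name is "side" or "top" or "wrist"; returns (picture, depth): 400x640x3 uint8, red, green, blue; 400x640 float32, m along the optical axis (not along the pixel's ray), 0 where there is no reading.
- imaging.calibration(name): a dict with "mtx" (3x3 intrinsics, pixels), "R" (3x3) and "t" (3): a world point X has camera coordinates R X + t. Camera axes: x right, y down, z forward; pixel columns grow to the right and rows downward; lengths in m; the calibration is good to about 2 mm. A picture is of the moment at which its call begins: read the wrist's pose just before it. calibration takes no time and is no camera call; for the wrist camera it gives the pose at the moment of the call.
- workorder.job_done(): hands the job in; it is judged then, once.
The state is a dict: "clock": time; "joint_pos": joint angles; "joint_vel": joint speeds; "tau": joint torques, N m; "eef_pos": TCP position; "tool_rot": TCP orientation; "ft_force": force on the tool from outside, world axes, zero at the start; "ft_torque": the same for the moment, N m; "grip_width": finger opening in m; "grasp_force": force on a finger pad.
Only numpy, scipy, OpenCV 4.12 (cv2) and the standard library are available. Lean on these libraries where they do the work, as an engineer would, in place of code of your own. Each camera call takes 0.05 s, during which the arm holds its last target. There are 200 camera calls.

## Task

Fold the pale wooden recipe stand with the red bar flat: take it by its red bar, raise the board through its remaining notches and on past the top one until the brass catch tips back out of the teeth, then lower the board by hand until it lies fully down on its base and let go. Do not let the board drop, leave the dark blue stand as it is and do not knock the oil bottle over.

Things in the scene. Friction and masses are not known exactly. Their poses are not given: they have to be found in the camera images.
- oak_board (a joint): angle of the pale board (165 x 180 x 10 mm, 0.4 kg) on its hinge: 0 flat on the base, grows as the bar rises, 1.57 end stop. A brass catch on the +y side rides over 3 teeth and stops the board sinking below 0.27, 0.49, 0.72; it starts in one notch. Near 1.1 a red pin tips the catch back for good: then the board swings and falls freely (1.3 is sure). 2 to 4 N at the bar lift it.
- oak_bar (a point): centre of the red round bar, 14 mm thick, 130 mm long, parallel to the hinge and 215 mm from it in the board's plane; a rod holds each end, 50 mm free gap to the board edge. x: from hinge out along the board (level, away from the robot when flat), y: along bar, z: off the board. Hinge 60 mm above the worktop, on the fixed base's side near the robot. The bar may turn in the fingers.
- slate_bar (a point): centre of the bare steel grip bar of the dark blue stand: same make, size and axes as the other, to be left where it is.
- oil_bottle: green glass oil bottle with black cap, 60 mm across and 190 mm tall, standing loose on the worktop beyond the stands; origin at the centre of its underside, z up. To be left standing.
Mind the look-alikes: they are no part of the job. Of the things that look like the oil_bottle, the smaller one is meant.

How it is judged:
On the way:
1. the pale board is raised past its top notch (value of joint oak_board above 0.95 rad), for 0.05 s.
At the end, for the whole second after the job is handed in: The pale board lies flat on its base (within 0.1 rad) and at rest, the dark stand's bar is within 20 mm of where it started, and the oil bottle stands upright (within 0.2 rad) (value of joint oak_board below 0.1 rad and velocity of joint oak_board between -0.1 and 0.1 rad/s and distance of slate_bar from where it was at the start of the episode below 0.02 m and angle between oil_bottle's own z axis and vertical below 0.2 rad); the robot touches nothing.
It fails at once if the pale board slams down onto its base (reaches the last 0.1 rad falling faster than 3 rad/s) (value of joint oak_board below 0.1 rad and velocity of joint oak_board below -3 rad/s).
It fails at once if the dark stand's board is moved by more than 20 mm (distance of slate_bar from where it was at the start of the episode above 0.02 m).
It fails at once if the oil bottle is knocked over (angle between oil_bottle's own z axis and vertical above 0.6 rad).
It also fails if it takes over 45 s, if anything falls off the work surface, if the arm or the gripper's body presses on something with over 40 N, if the wrist force passes 120 N, or if a joint passes its speed limit or range.

## Working session

There is one attempt and no reset: what is moved stays moved. The work goes in short steps, Python scripts to look and compute and a tool call to move; the robot and the scene stay as the last step left them, time stands still between calls to the robot, and variables do not carry over. Pictures are saved under pics/ and viewed, at most 10 in all, crops included, and the job is handed in when it is done.

```bash
mkdir -p pics; cat > h.py <<'E'
import numpy as np,cv2
from workcell import get_obs,imaging,workorder
def snap(n,f=None):
    c=imaging.calibration(n);p,d=imaging.camera(n)
    if f: cv2.imwrite('pics/'+f,p[:,:,::-1])
    np.savez('/tmp/'+n+'.npz',p=p,d=d,K=c['mtx'],R=c['R'],t=c['t'])
def pt(n,u,v,r=1):
    z=np.load('/tmp/'+n+'.npz');d=z['d'][v-r:v+r+1,u-r:u+r+1];d=np.median(d[d>0])
    return z['R'].T@(np.linalg.inv(z['K'])@[u,v,1]*d-z['t'])
E
python3 - <<'E'
from h import *
snap('side','side.png');snap('top','top.png')
print(get_obs())
E
```

```text
{'clock': 0.1, 'joint_pos': array([1.18498033e+00, 2.41331856e-01, 3.85306081e-03, 1.33523616e+00,
       1.18149362e-05, 1.57078298e+00]), 'joint_vel': array([-0.00110914, -0.00253664,  0.00100484,  0.00162235, -0.00137433,
        0.00083966]), 'tau': array([-2.55623681e-04, -3.73138762e+01,  2.53010005e+01,  1.08628147e-02,
       -1.02471304e-04,  7.23564995e-07]), 'eef_pos': array([0.18793485, 0.46270685, 0.23050265]), 'tool_rot': array([ 1.91707130e-01,  9.81451709e-01, -9.40384901e-04, -1.89717688e-04]), 'ft_force': array([-0.14313025, -0.54196006, -0.28682464]), 'ft_torque': array([-0.01307632,  0.00958977,  0.00843823]), 'grasp_force': 0.0, 'grip_width': 0.08564142260315095}
```

View pics/side.png

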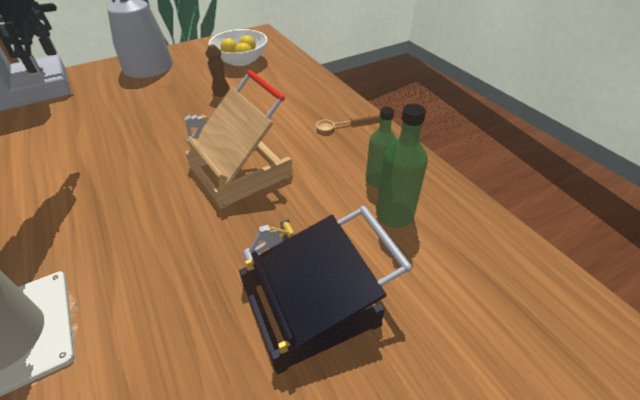

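View pics/top.png

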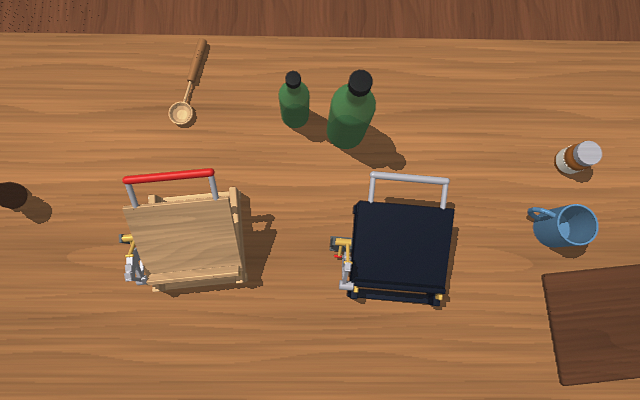

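The top view shows the pale stand with its red bar from (125,180) to (213,173), and the dark stand with its steel bar at (372–448,176). Two green bottles could be meant: a small one at (293,100) and a larger one at (352,105). The smaller one fits the 190 mm description. I'll measure these and confirm in a crop.

```bash
python3 - <<'E'
from h import *
z=np.load('/tmp/top.npz');p=z['p'].astype(int);d=z['d']
cv2.imwrite('pics/crop.png',cv2.resize(z['p'][50:310,90:390,::-1],None,fx=2.3,fy=2.3,interpolation=cv2.INTER_CUBIC))
for n in('top','side'):
    q=np.load('/tmp/'+n+'.npz');a=q['p'].astype(int)
    m=(a[...,0]>140)&(a[...,1]<60)&(a[...,2]<70)&(q['d']>0)
    if n=='side': m[:60]=0;m[110:]=0
    else: m[:150]=0;m[200:]=0;m[:,:110]=0;m[:,230:]=0
    v,u=np.nonzero(m);P=(np.linalg.inv(q['K'])@np.c_[u,v,u*0+1].T*q['d'][v,u]).T-q['t'];P=P@q['R']
    i,j=P[:,1].argmin(),P[:,1].argmax()
    print(n,len(P),P.mean(0).round(4),P[i].round(3),P[j].round(3),np.median(P,0).round(4), np.polyfit(P[:,1],P[:,0],1),np.polyfit(P[:,1],P[:,2],1))
for l,u,v in [('pb nearhinge L',160,278),('pb nearhinge R',236,270),('pb top L',140,215),('pb top R',222,203),('small cap',292,78),('big cap',360,82),('steel L',376,176),('steel R',445,180),('dark board top',400,210),('dark low',400,280)]:
    print(l,pt('top',u,v).round(3))
E
```

```text
top 419 [0.5832 0.2155 0.2069] [0.592 0.144 0.206] [0.577 0.288 0.206] [0.583  0.2158 0.2069] [-0.10444067  0.60566942] [0.00247188 0.20634124]
side 97 [0.5808 0.2022 0.2056] [0.591 0.14  0.205] [0.574 0.278 0.205] [0.5809 0.2003 0.2056] [-0.11142148  0.60332576] [0.00284606 0.20499516]
pb nearhinge L [0.416 0.258 0.087]
pb nearhinge R [0.431 0.119 0.087]
pb top L [0.524 0.274 0.161]
pb top R [0.545 0.134 0.166]
small cap [0.761 0.015 0.19 ]
big cap [ 0.724 -0.093  0.261]
steel L [ 0.603 -0.139  0.121]
steel R [ 0.596 -0.267  0.123]
dark board top [ 0.542 -0.186  0.105]
dark low [ 0.413 -0.19   0.069]
```

View pics/crop.png

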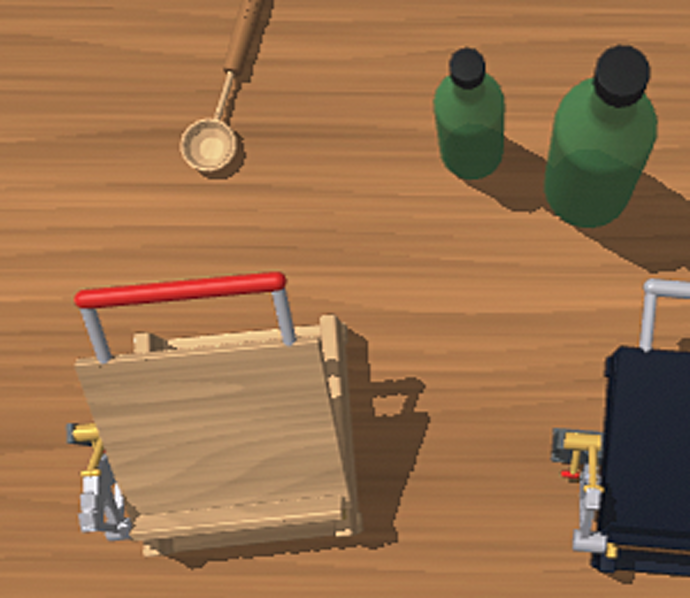

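The crop confirms the red bar on the pale stand. The small bottle's cap is 0.190 m high, so it's the one meant; the big one is 0.261 m. The bar centre is about (0.582, 0.2155, 0.200), so the board is at about 0.71 rad, in its top notch. The hinge is at about (0.420, 0.199) and the board heads outward at +0.104 rad. I'll move above the bar with the tool pointing down.

The rows are not in the units I measure in: shifts go in shares of 60 cm and turns go in shares of 4 rad. I convert before sending: -0.458 m is -0.7633, -0.229 m is -0.3817, 1.081 rad is 0.2703.

Emit:
move_tool([
  {"az": 0.135, "x": -0.3817, "y": -0.0667, "z": -0.0667, "aperture": 0.045},
  {"az": 0.135, "x": -0.3817, "y": -0.0667, "z": -0.0667, "aperture": 0.045},
  {"az": 0.135, "x": -0.3817, "y": -0.0667, "z": -0.0667, "aperture": 0.045},
  {"az": 0.135, "x": -0.3817, "y": -0.0667, "z": -0.0667, "aperture": 0.045},
  {"az": 0.2703, "x": -0.7633, "y": -0.135, "z": -0.0667, "aperture": 0.045},
  {"az": 0.2703, "x": -0.7633, "y": -0.135, "z": -0.0667, "aperture": 0.045},
  {"az": 0.2703, "x": -0.7633, "y": -0.135, "z": -0.0667, "aperture": 0.045},
  {"az": 0.2703, "x": -0.7633, "y": -0.135, "z": -0.0667, "aperture": 0.045},
  {"az": 0.2703, "x": -0.7633, "y": -0.135, "z": -0.0667, "aperture": 0.045},
  {"az": 0.2703, "x": -0.7633, "y": -0.135, "z": -0.0667, "aperture": 0.045},
])

```text
clock: 1.35
eef_pos: [0.5814, 0.2159, 0.2705]
tool_rot: [0.669, 0.743, -0.001, -0.001]
ft_force: [-0.0, 0.5, 0.2]
grip_width: 0.0452
grasp_force: 0.0
```

```bash
python3 - <<'E'
from h import *
from scipy.spatial.transform import Rotation as Ro
o=get_obs();R=Ro.from_quat(o['tool_rot']).as_matrix();print(R.round(3),o['eef_pos'],o['joint_pos'].round(2))
snap('wrist','w1.png')
g=o['eef_pos']-.019*R[:,2];c=np.load('/tmp/wrist.npz')
z=c; m=(z['p'][...,0]>140)&(z['p'][...,1]<60)&(z['p'][...,2]<70)&(z['d']>0)
v,u=np.nonzero(m);P=((np.linalg.inv(z['K'])@np.c_[u,v,u*0+1].T*z['d'][v,u]).T-z['t'])@z['R']
print(P.mean(0),P[:,1].min(),P[:,1].max(),P[:,2].max(),np.polyfit(P[:,1],P[:,0],1))
E
```

```text
[[-0.104  0.995 -0.002]
 [ 0.995  0.104 -0.   ]
 [-0.    -0.002 -1.   ]] [0.58140104 0.21586645 0.27052698] [0.36 0.48 0.46 1.55 0.   1.82]
[0.58208492 0.24103502 0.20710322] 0.14102544478348794 0.28760826558761715 0.21047707507656047 [-0.10457328  0.60729074]
```

Converted, 0.089 m is 0.1483, 0.002 m is 0.0033.

Emit:
move_tool([
  {"y": 0.0033, "z": 0.075, "aperture": 0.045},
  {"y": 0.0033, "z": 0.1483, "aperture": 0.045},
  {"y": 0.0033, "z": 0.1483, "aperture": 0.045},
  {"y": 0.0033, "z": 0.1483, "aperture": 0},
  {"y": 0.0033, "z": 0.1483, "aperture": 0},
  {"y": 0.0033, "z": 0.1483, "aperture": 0},
  {"y": 0.0033, "z": 0.1483, "aperture": 0},
  {"y": 0.0033, "z": 0.1483, "aperture": 0},
])

```text
clock: 2.4
eef_pos: [0.5853, 0.2171, 0.184]
tool_rot: [0.669, 0.743, 0.002, 0.001]
ft_force: [0.3, 3.8, 5.0]
grip_width: 0.0118
grasp_force: 58.9
```

```bash
python3 -c "
from h import *
snap('wrist','w2.png');print(get_obs()['joint_pos'])"
```

```text
[3.54721210e-01 5.07721342e-01 2.74028659e-01 1.33247735e+00
 1.02716781e-03 1.82114751e+00]
```

View pics/w2.png

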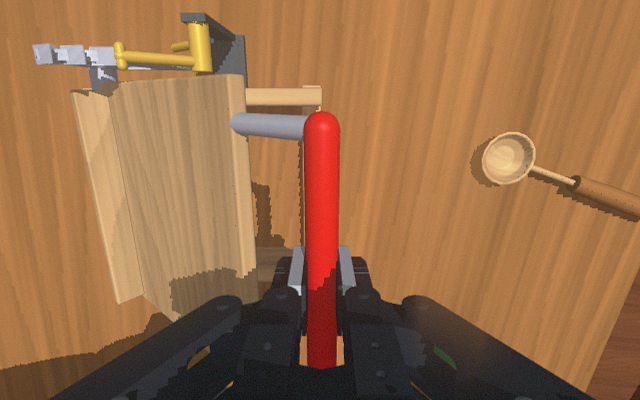

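The view shows the red bar held between the pads at about (322,250), and the near rod at (270,125) is clear. Next I'll raise the board along the arc to about 1.0 rad and check the forces.

Converted, -0.0455 m is -0.0758, -0.0392 m is -0.0653.

Emit:
move_tool([
  {"y": -0.0147, "z": -0.0157, "aperture": 0},
  {"y": -0.0328, "z": -0.033, "aperture": 0},
  {"y": -0.0523, "z": -0.0488, "aperture": 0},
  {"y": -0.0758, "z": -0.0653, "aperture": 0},
  {"y": -0.0758, "z": -0.0653, "aperture": 0},
])

```text
clock: 3.08
eef_pos: [0.5419, 0.2126, 0.2248]
tool_rot: [0.669, 0.743, 0.005, 0.002]
ft_force: [6.6, 4.6, 7.5]
grip_width: 0.0118
grasp_force: 60.3
```

```bash
python3 -c "
from h import *
print(get_obs()['ft_torque'])"
```

```text
[ 0.76832677 -1.37957359  0.02708731]
```

Converted, -0.0576 m is -0.096, -0.0474 m is -0.079.

Emit:
move_tool([
  {"y": -0.0133, "z": -0.0133, "aperture": 0},
  {"y": -0.0293, "z": -0.021, "aperture": 0},
  {"y": -0.045, "z": -0.0283, "aperture": 0},
  {"y": -0.062, "z": -0.0357, "aperture": 0},
  {"y": -0.079, "z": -0.0417, "aperture": 0},
  {"y": -0.096, "z": -0.047, "aperture": 0},
  {"y": -0.096, "z": -0.047, "aperture": 0},
])

```text
clock: 3.95
eef_pos: [0.4855, 0.2066, 0.2536]
tool_rot: [0.669, 0.743, 0.006, 0.003]
ft_force: [5.5, 2.8, 10.8]
grip_width: 0.0115
grasp_force: 59.5
```

```bash
python3 -c "
from h import *
print(get_obs()['ft_torque']);snap('side','s2.png')"
```

```text
[ 0.81412487 -1.4997094   0.01615113]
```

View pics/s2.png

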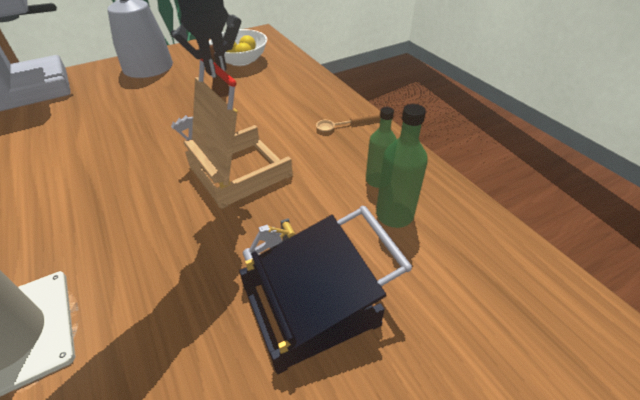

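The board is nearly vertical, with the bar at about (225,75) in the gripper. I'll go up to about 1.4 rad to be sure the catch has tipped, then start lowering.

Converted, 0.0586 m is 0.0977, 0.04 m is 0.0667.

Emit:
move_tool([
  {"y": -0.0175, "z": -0.0083, "aperture": 0},
  {"y": -0.035, "z": -0.0117, "aperture": 0},
  {"y": -0.035, "z": -0.0117, "aperture": 0},
  {"y": -0.0175, "z": -0.0083, "aperture": 0},
  {"z": -0.0033, "aperture": 0},
  {"y": 0.034, "z": 0.008, "aperture": 0},
  {"y": 0.0667, "z": 0.0227, "aperture": 0},
  {"y": 0.0977, "z": 0.04, "aperture": 0},
  {"y": 0.0977, "z": 0.04, "aperture": 0},
])

```text
clock: 5.12
eef_pos: [0.5412, 0.2123, 0.2247]
tool_rot: [0.67, 0.743, 0.001, -0.001]
ft_force: [0.7, 4.5, 3.3]
grip_width: 0.0116
grasp_force: 64.4
```

Converted, 0.0613 m is 0.1022, 0.0595 m is 0.0992.

Emit:
move_tool([
  {"y": 0.0292, "z": 0.0208, "aperture": 0},
  {"y": 0.056, "z": 0.0445, "aperture": 0},
  {"y": 0.0683, "z": 0.0575, "aperture": 0},
  {"y": 0.0805, "z": 0.0707, "aperture": 0},
  {"y": 0.1022, "z": 0.0992, "aperture": 0},
  {"y": 0.1022, "z": 0.0992, "aperture": 0},
])

```text
clock: 5.88
eef_pos: [0.6013, 0.2186, 0.1643]
tool_rot: [0.669, 0.743, 0.0, -0.001]
ft_force: [1.0, 4.7, 0.1]
grip_width: 0.0116
grasp_force: 63.1
```

Converted, 0.0999 m is 0.1665, 0.0787 m is 0.1312.

Emit:
move_tool([
  {"y": 0.0187, "z": 0.0305, "aperture": 0},
  {"y": 0.0343, "z": 0.0628, "aperture": 0},
  {"y": 0.0467, "z": 0.0965, "aperture": 0},
  {"y": 0.0517, "z": 0.1133, "aperture": 0},
  {"y": 0.0555, "z": 0.1312, "aperture": 0},
  {"y": 0.0583, "z": 0.1483, "aperture": 0},
  {"y": 0.0608, "z": 0.1665, "aperture": 0},
  {"y": 0.0608, "z": 0.1665, "aperture": 0},
])

```text
clock: 6.88
eef_pos: [0.6357, 0.222, 0.064]
tool_rot: [0.669, 0.743, -0.001, -0.001]
ft_force: [-1.2, 5.4, -0.4]
grip_width: 0.0116
grasp_force: 59.5
```

Converted, 0.0215 m is 0.0358, 0.018 m is 0.03.

Emit:
move_tool([
  {"y": 0.001, "z": 0.0117, "aperture": 0},
  {"y": 0.0015, "z": 0.0217, "aperture": 0},
  {"y": 0.0017, "z": 0.03, "aperture": 0},
  {"y": 0.0018, "z": 0.0358, "aperture": 0},
  {"y": 0.0018, "z": 0.0358, "aperture": 0},
])

```text
clock: 7.5
eef_pos: [0.6364, 0.2219, 0.049]
tool_rot: [0.669, 0.743, -0.0, -0.001]
ft_force: [-12.7, 2.0, 23.1]
grip_width: 0.0119
grasp_force: 61.4
```

```bash
python3 -c "
from h import *
snap('side','s3.png')"
```

```text
(no output)
```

View pics/s3.png

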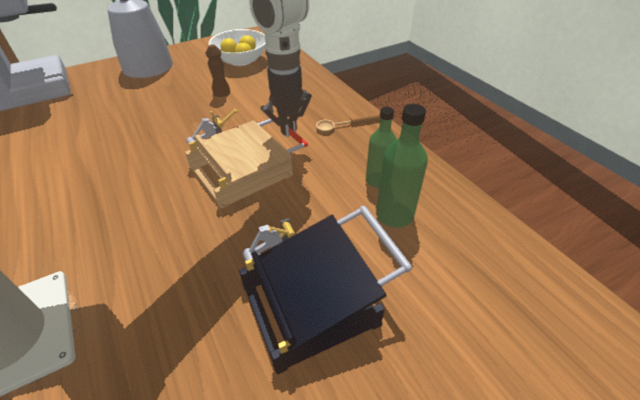

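The board is down on its base: the contact force is 23 N and the bar is at about z = 0.065. I'll unload, open the fingers a little and retreat straight up.

Converted, -0.005 m is -0.0083.

Emit:
move_tool([
  {"z": -0.0083, "aperture": 0},
  {"z": -0.0083, "aperture": 0},
  {"z": -0.0083, "aperture": 0.035},
  {"z": -0.0083, "aperture": 0.035},
  {"z": -0.0083, "aperture": 0.035},
])

```text
clock: 8.18
eef_pos: [0.6384, 0.2209, 0.0495]
tool_rot: [0.67, 0.743, -0.0, 0.0]
ft_force: [0.2, -0.7, 1.1]
grip_width: 0.0351
grasp_force: 0.0
```

Emit:
move_tool([
  {"z": -0.0333, "aperture": 0.035},
  {"z": -0.0833, "aperture": 0.035},
  {"z": -0.1667, "aperture": 0.035},
  {"z": -0.2667, "aperture": 0.035},
  {"z": -0.2667, "aperture": 0.035},
  {"z": -0.2667, "aperture": 0.035},
])

```text
clock: 8.93
eef_pos: [0.6383, 0.2214, 0.2099]
tool_rot: [0.67, 0.743, 0.0, 0.0]
ft_force: [-0.9, -0.2, -0.9]
grip_width: 0.0351
grasp_force: 0.0
```

```bash
python3 - <<'E'
from h import *
snap('top','t4.png');snap('side')
z=np.load('/tmp/top.npz')
for n in('top','side'):
    z=np.load('/tmp/'+n+'.npz');a=z['p'].astype(int)
    m=(a[...,0]>140)&(a[...,1]<60)&(a[...,2]<70)&(z['d']>0)
    v,u=np.nonzero(m);P=((np.linalg.inv(z['K'])@np.c_[u,v,u*0+1].T*z['d'][v,u]).T-z['t'])@z['R']
    P=P[(abs(P[:,0]-.63)<.05)&(P[:,1]>.1)];print(n,len(P),P.mean(0))
for u,v in [(292,78),(376,176),(445,180)]:print(pt('top',u,v))
E
```

```text
top 255 [0.63570872 0.21799999 0.06595951]
side 63 [0.63231513 0.21006561 0.06398529]
[0.76173938 0.01550128 0.18939971]
[ 0.60326168 -0.13941106  0.12109466]
[ 0.59631563 -0.26703518  0.12249868]
```

View pics/t4.png

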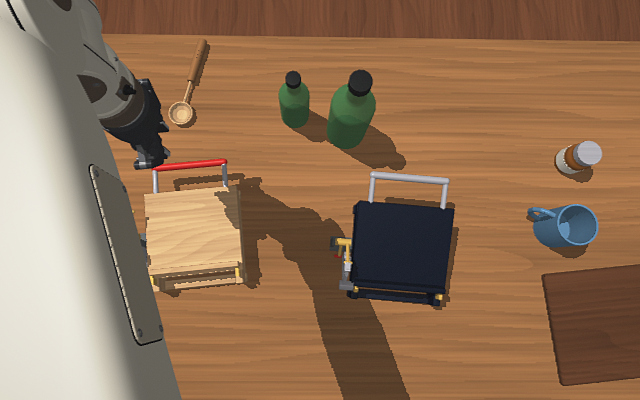

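The top view shows the pale board flat, with the red bar at (155–226,164). The top of the bar is at z = 0.066, so its centre is about 0.06, which means 0 rad. The dark stand and the bottle are where they were, and the gripper is clear.

```bash
python3 -c "
from h import *
print(workorder.job_done())"
```

```text
the job is handed in; nothing more can be done
None
```

I raised the pale stand's board to about 1.4 rad, which freed the catch, lowered it by hand to flat on its base and let go; the dark stand and oil bottle measured as unmoved, and the job is handed in with no verdict returned.

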